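# Switch on the battery charger in the bench power box

## Robot

A 6-joint arm with a two-finger parallel gripper is mounted at the origin on the work surface. World frame = base frame: x ahead of the robot, y to its left, z up, the work surface at z = 0. Lengths are in m, angles in rad, forces in N, time in s.
With the tool pointing down it reaches from about 0.275 to 0.875 m from the base axis. Payload 12.5 kg.
Tool frame: the origin (TCP) lies midway between the tips of the shut fingers; the grasp point (between the pads) lies 19 mm behind it; z points along the fingers, y is the line along which they close (so a half turn about z gives the same grasp; the last joint's range is limited). The gripper opens to 85 mm and grips with 20 to 120 N. Pads are 22 mm wide; open, the fingers measure 114 mm over their backs; the gripper's body (76 mm by 85 mm) begins 54 mm behind the grasp point. The pads swing forward as they close: fully open they stand 13 mm farther back than shut.
Start: joints at [-1.196, 0.351, 1.652, -0, 1.139, -0.085], TCP at [0.244, -0.493, 0.231] pointing down, gripper open.
Joint ranges: [-2.75, 2.75], [-0.79, 2.1], [0.01, 2.65], [-1.57, 4.71], [0.07, 3.14], [-2.87, 2.87]. Speed limits (rad/s): [2.22, 2.22, 2.79, 3.14, 3.14, 3.14].

## Interface

Orientations are given as a unit quaternion [x, y, z, w].
In Python, from workcell import robot, grab_frame gives the robot as it stands. The module is installed in compiled form; this text tells all that it offers.
- The arm moves only by the shell command python3 -m crank 'ROWS'. ROWS is text: rows parted by semicolons, each of 7 numbers parted by spaces: the turn, a rotation vector about the tool's x, y, z scaled (see below), then the shift along the tool's x, y, z scaled (see below), then the closure, from 0 (fully open) to 1 (shut). In form: rx ry rz dx dy dz fingers; .... A call has 1 to 12 rows; each row shifts and turns the commanded pose from where the row before left it, along the tool's axes as they then stand; what a row does not reach is not made up. The controller multiplies each number of a shift by 0.2 m and each number of a turn by 120 degrees. A row lasts 1/10 s, in which the tool goes at most 50 mm and 8.59 degrees, less where a joint would pass 70% of its speed; a pose out of reach is approached as far as the arm can. A call with a number of a shift or a turn outside -1 to 1 is refused whole. A call with a gripper value outside its range is refused whole. The fingers move at their own pace and stop on an object; the grip force is fixed at half the most. Time passes only in rows, so rows that do not move let the fingers close. It gives the time, the measured TCP pose, the force, the opening and the grip force at its end, in the units of the state.
- robot.sense(): the state, without advancing time (a new reading comes with each control period).
- grab_frame(name): name is "scene" or "side" or "wrist"; returns a dict with "color" (400x640x3 uint8, blue, green, red), "fx", "fy", "cx", "cy" (pixels), "T" (4x4, takes a point from camera to world coordinates). Camera axes: x right, y down, z forward; pixel columns grow to the right and rows downward; lengths in m; the calibration is good to about 2 mm. A picture is of the moment at which its call begins. There is no depth.
- robot.job_done(): hands the job in; it is judged then, once.
The state is a dict: "time": time; "q": joint angles; "dq": joint speeds; "joint_torque": joint torques, N m; "ee_pos": TCP position; "tool_rot": TCP orientation; "wrist_force": force on the tool from outside, world axes, zero at the start; "moment": the same for the moment, N m; "gripper_width": finger opening in m; "gripper_force": force on a finger pad.
Only numpy, scipy, OpenCV 4.12 (cv2) and the standard library are available. Lean on these libraries where they do the work, as an engineer would, in place of code of your own. Each camera call takes 0.05 s, during which the arm holds its last target. There are 200 camera calls.

## Task

The plug-in battery charger sits in one of the two sockets inside the bench power box. With the fingertips, press the box's flap gently down at its free edge so that the touch catch lets go and take your finger away so that it springs ajar, push the flap right back with the outside of the fingers until it stays fully open by itself, then press on the rocker switch of the socket that holds the charger. Leave the other switch off, do not pull out what is plugged in or pick anything up, and leave everything else on the table where it stands.

Things in the scene. Friction and masses are not known exactly. Their poses are not given: they have to be found in the camera images.
- power_box: Aluminium bench power box screwed to the table: 150 mm deep (its x), 230 mm long (its y), walls 4 mm thick and 76 mm high, under a flap whose top is 87 mm up. Origin: centre of its underside. Flap's free edge on the -x side, hinge on the +x side; the +y end is nearer the robot. Inside, 36 mm up, a plate with two sockets (x +24 mm, y +52 and -52 mm), each with a rocker switch in front of it (x -36 mm).
- catch_top (a point): Top of the touch catch inside the box, midway between the switches at the free-edge wall, 76 mm above the table. It is about 16 by 34 mm (box x, y): keep the fingers off it.
- flap (a joint): Flap angle, rad: 0 shut and latched, -0.045 pressed right down (free edge 7 mm lower), about 0.45 ajar on its spring, 1.92 open against its stop. 0.2 kg, 240 mm long, 3 mm thick, lightly damped hinge. The catch lets go when the free edge is pressed 5 mm down (about 6 N); the flap rises when the finger leaves and cannot be raised before. It then drops back to ajar from under 1.5, falls open from over 1.6.
- flap_front (a point): Point on the flap's top face, 20 mm in from the middle of its free edge: the place to press. Moves with the flap; x axis along the flap to the hinge, z square to it.
- flap_lip (a point): Lower rim of the smooth rolled lip (6 mm thick, 7 mm deep) along the flap's free edge, at its middle. Moves with the flap. Ajar it stands about 62 mm above the hinge line; the flap is pushed back by an upright finger against this lip, towards the hinge and up along the lip's arc about the hinge (rim up to 0.24 m above the table half-way).
- flap_hinge (a point): Middle of the hinge line, 84 mm above the table, 76 mm from the box's centre on its +x side; y axis along the hinge. Fixed to the box. The flap measures 155 mm from here to its free edge; when shut the lip's rim is 155 mm towards box -x and 7 mm lower.
- rocker_near (a joint): Rocker switch at the box's +y end (nearer the robot), rad: 0 off, 0.4 on, snapping over at 0.2. Dished black face 40 mm along box x, 24 mm along y, pivot along y, 42.5 mm above the table. While off, the half towards the flap's free edge stands up at 0.4 rad, its end 8 mm above the pivot; pressing that half down flat (3 to 6 N, face then 42.5 mm up) switches it on and it stays.
- rocker_far (a joint): The same switch at the box's -y end (farther from the robot).
- rocker_near_end (a point): Middle of the proud half of the near rocker's face, where to press, 10 mm from the pivot towards the free edge (47 mm above the table while off). Moves with the rocker.
- rocker_far_end (a point): The same point on the far rocker.
- charger: White plug-in charger, 46 by 64 mm (its x, y) with two AA cells lying in its face, 46 mm tall from its origin, 0.14 kg. It sits loose on a round plug, 36 mm wide, in a 12 mm deep socket well. Origin: centre of the plug's underside, 24 mm above the table; it is in the socket whose box y has the same sign. Its top stands 34 mm above the socket plate.
- blank: White round blanking cap, 46 mm wide and 21 mm tall, loose in the other socket. Origin: centre of its plug's underside, 24 mm above the table.
- battery: Black lantern battery 67 by 67 by 100 mm with two spring terminals (116 mm in all), standing on the table; origin centre of its underside.
- jar: Open glass jar, 72 mm wide, 90 mm tall; origin centre of its underside.
- tape: Roll of black tape lying flat, 100 mm wide, 48 mm tall; origin centre of its underside.
- tub_jar: Closed glass jar with a white cap, 68 mm wide, 80 mm tall; origin centre of its underside.
- phone: Black phone lying flat, 72 by 146 by 9 mm; origin centre of its underside.
- pen: Orange fineliner pen lying flat, 167 mm long, 9 mm thick; origin near the middle of its underside.
- tub: Empty clear food tub 115 by 165 by 60 mm; origin centre of its underside.

How it is judged:
On the way, in this order (a step that is already met when the one before it is completed fails the run):
1. the catch has let go and the flap stands ajar on its own spring, untouched (value of joint flap between 0.3 and 0.8 rad and contact force between each of the arm, the fingers and flap below 0.1 N), for 0.2 s.
2. the flap is pushed fully open and stays there untouched (value of joint flap above 1.75 rad and contact force between each of the arm, the fingers and flap below 0.1 N), for 0.2 s.
At the end, for the whole second after the job is handed in: Flap fully open (more than 1.75 rad), the rocker in front of the charger on (more than 0.33 rad), the other rocker off (less than 0.07 rad), charger and blanking cap still seated in their sockets, all other loose things within 30 mm of where they stood (value of joint flap above 1.75 rad and ((y of charger in the frame of power_box above 0 m and value of joint rocker_near above 0.33 rad and value of joint rocker_far below 0.07 rad) or (y of charger in the frame of power_box below 0 m and value of joint rocker_far above 0.33 rad and value of joint rocker_near below 0.07 rad)) and not (z of charger in the frame of power_box above 0.032 m or angle between charger's own z axis and vertical above 0.15 rad) and not (z of blank in the frame of power_box above 0.032 m or angle between blank's own z axis and vertical above 0.15 rad) and distance of each of battery, jar, tape, tub_jar, phone, pen, tub from where it was at the start of the episode below 0.03 m); the robot touches nothing.
It fails at once if the charger or the blanking cap is lifted or tipped out of its socket ((z of charger in the frame of power_box above 0.032 m or angle between charger's own z axis and vertical above 0.15 rad) or (z of blank in the frame of power_box above 0.032 m or angle between blank's own z axis and vertical above 0.15 rad)).
It fails at once if a bystander is pushed away or picked up (moved more than 30 mm) (distance of any of battery, jar, tape, tub_jar, phone, pen, tub from where it was at the start of the episode above 0.03 m).
It fails at once if the other socket's switch is turned on ((y of charger in the frame of power_box above 0 m and value of joint rocker_far above 0.2 rad) or (y of charger in the frame of power_box below 0 m and value of joint rocker_near above 0.2 rad)).
It fails at once if the flap is handled roughly (pinched, struck or pressed with more than 60 N) (contact force between the fingers and flap above 60 N).
It also fails if it takes over 54 s, if anything falls off the work surface, if the arm or the gripper's body presses on something with over 40 N, if the wrist force passes 120 N, or if a joint passes its speed limit or range.

## Working session

There is one attempt and no reset: what is moved stays moved. The work goes in short steps, Python scripts to look and compute and a shell command to move; the robot and the scene stay as the last step left them, time stands still between calls to the robot, and variables do not carry over. Pictures are saved under pics/ and viewed, at most 10 in all, crops included, and the job is handed in when it is done.

```bash
mkdir -p pics && python3 - <<'E'
from workcell import robot, grab_frame
import cv2,numpy as np,pickle
d={}
for n in("scene","side","wrist"):
    f=grab_frame(n);d[n]=f;cv2.imwrite(f"pics/{n}0.png",f["color"])
    print(n,f["fx"],f["fy"],f["cx"],f["cy"]);print(np.round(f["T"],3).tolist())
pickle.dump(d,open("f0.pkl","wb"))
s=robot.sense();print(s["time"],s["ee_pos"],s["tool_rot"])
E
```

```text
scene 439.3206260619443 439.3206260619443 313.94955112805917 192.03103686583097
[[-0.733, 0.387, -0.559, 1.047], [0.68, 0.421, -0.6, 0.559], [0.003, -0.82, -0.572, 0.606], [0.0, 0.0, 0.0, 1.0]]
side 413.9553836779856 413.9553836779856 316.9557328327201 190.8689942406451
[[0.988, -0.098, 0.118, 0.424], [-0.154, -0.636, 0.756, -0.67], [0.001, -0.766, -0.643, 0.688], [0.0, 0.0, 0.0, 1.0]]
wrist 320.6088225701907 320.6088225701907 319.91310084990863 198.680162993417
[[0.443, -0.848, -0.29, 0.319], [-0.897, -0.419, -0.143, -0.455], [-0.0, 0.323, -0.946, 0.374], [0.0, 0.0, 0.0, 1.0]]
0.15 [ 0.24399792 -0.49264887  0.23089774] [ 9.73692056e-01  2.27867506e-01 -5.55267072e-05 -4.21212439e-04]
```

View pics/scene0.png

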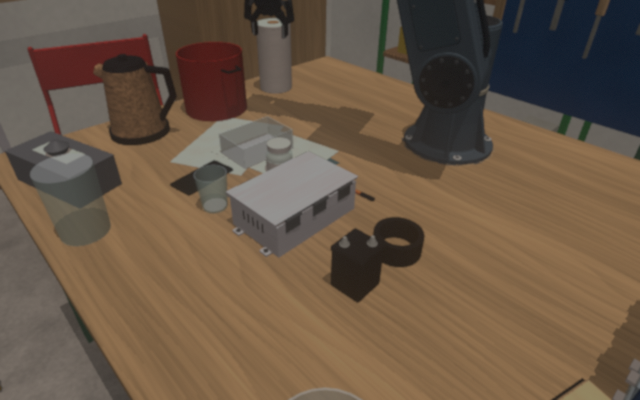

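View pics/side0.png

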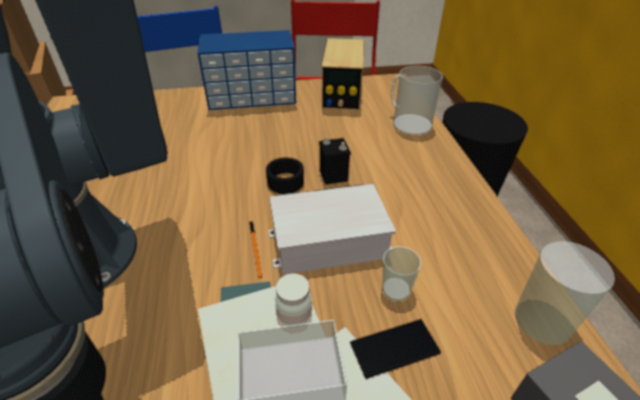

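```bash
python3 - <<'E'
import cv2,pickle,numpy as np
d=pickle.load(open("f0.pkl","rb"))
a=cv2.resize(d["scene"]["color"][145:255,215:375],None,fx=5,fy=5,interpolation=2)[:300*2]
b=cv2.resize(d["side"]["color"][175:280,255:405],None,fx=5,fy=5,interpolation=2)
cv2.imwrite("pics/sc1.png",cv2.convertScaleAbs(a,alpha=1.5));cv2.imwrite("pics/si1.png",cv2.convertScaleAbs(b,alpha=1.3))
E
```

```text
(no output)
```

View pics/sc1.png

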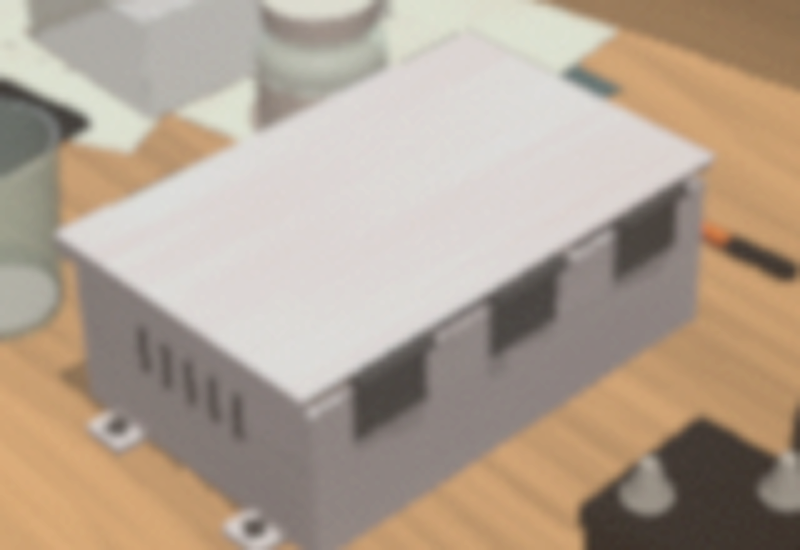

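View pics/si1.png

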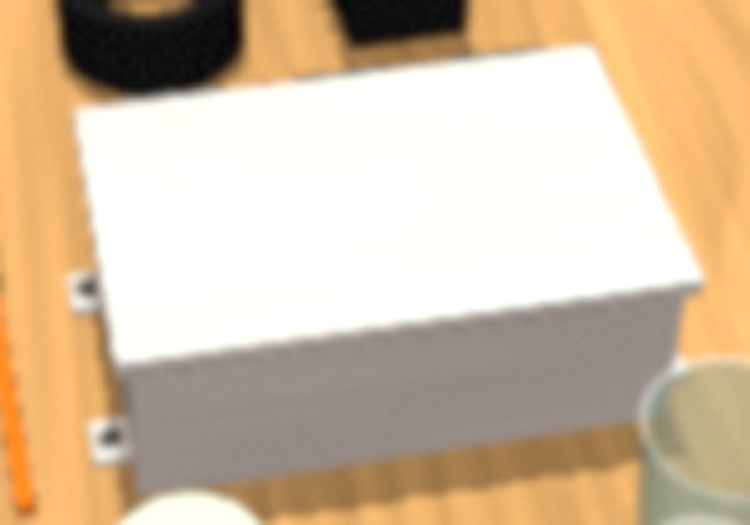

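The hinge side (cable cut-outs) faces world +y and the lip faces −y. I read the flap corners in the scene crop at (58,235), (302,402), (712,155), (468,32), and in the side crop at (592,47), (75,110), (122,362), (700,282).

```bash
cat > h.py <<'E'
import numpy as np
def ray(f,u,v,z):
    T=f["T"];d=T[:3,:3]@np.array([(u-f["cx"])/f["fx"],(v-f["cy"])/f["fy"],1]);o=T[:3,3]
    return o+d*(z-o[2])/d[2]
E
python3 - <<'E'
import pickle,numpy as np
from h import ray
d=pickle.load(open("f0.pkl","rb"))
S={"scene":(215,145,[(58,235),(302,402),(712,155),(468,32)]),"side":(255,175,[(700,282),(592,47),(75,110),(122,362)])}
names=["far-lip","far-hinge","near-hinge","near-lip"]
P={}
for k,(x0,y0,c) in S.items():
    p=np.array([ray(d[k],x0+u/5-.4,y0+v/5-.4,.086) for u,v in c]);P[k]=p
    print(k,np.round(p[:,:2],4).tolist(),[round(np.linalg.norm(p[i]-p[i-1]),3) for i in range(4)])
p=(P["scene"]+P["side"])/2
by=(p[2]+p[3]-p[0]-p[1]);by/=np.linalg.norm(by);bx=np.array([by[1],-by[0],0])*1;
bx2=(p[1]+p[2]-p[0]-p[3]);bx2/=np.linalg.norm(bx2)
print("by",by,"bx",bx,bx2,"flap centre",p.mean(0))
for n,uv,z in [("jar",(210,173),.09),("tub_jar",(279,143),.08)]: print(n,ray(d["scene"],*uv,z))
for n,uv,z in [("jar",(401,262),.09),("tub_jar",(292,286),.08),("batt",(334,146),.1),("tape",(285,167),.048)]: print(n,ray(d["side"],*uv,z))
E
```

```text
scene [[0.672, -0.11], [0.6661, 0.0435], [0.4276, 0.0316], [0.4333, -0.1207]] [np.float64(0.239), np.float64(0.154), np.float64(0.239), np.float64(0.152)]
side [[0.6704, -0.1115], [0.6658, 0.0421], [0.4271, 0.034], [0.4351, -0.1191]] [np.float64(0.235), np.float64(0.154), np.float64(0.239), np.float64(0.153)]
by [-0.99918945 -0.04025481  0.        ] bx [-0.04025481  0.99918945  0.        ] [-0.03952548  0.99921856  0.        ] flap centre [ 0.54967596 -0.03876453  0.086     ]
jar [ 0.66115642 -0.18870432  0.09      ]
tub_jar [ 0.45272065 -0.20737066  0.08      ]
jar [ 0.65671968 -0.19488715  0.09      ]
tub_jar [ 0.45040491 -0.21060439  0.08      ]
batt [0.60152211 0.18912649 0.1       ]
tape [0.47442915 0.18931196 0.048     ]
```

```bash
python3 -m crank '0 0 0.0667 0 0 0 1;0 0 0.0667 0 0 0 1;0 0 0.0667 0 0 0 1;0 0 0 0.08 -0.096 0 1;0 0 0 0.08 -0.096 0 1;0 0 0 0.08 -0.096 0 1;0 0 0 0.08 -0.096 0 1;0 0 0 0.08 -0.096 0 1;0 0 0 0.08 -0.096 0 1;0 0 0 0.08 -0.096 0 1;0 0 0 0.08 -0.096 0 1;0 0 0 0.08 -0.096 0 1' && python3 -m crank '0 0 0 0.08 -0.096 0 1;0 0 0 0.08 -0.096 0 1;0 0 0 0.08 -0.096 0 1;0 0 0 0.08 -0.096 0 1;0 0 0 0.08 -0.096 0 1;0 0 0 0.08 -0.096 0.05 1;0 0 0 0.08 -0.096 0.1 1;0 0 0 0.08 -0.096 0.1 1;0 0 0 0.08 -0.096 0.1 1;0 0 0 0.08 -0.096 0.1 1;0 0 0 0.08 -0.096 0.1 1;0 0 0 0 0 0 1'
```

```text
time: 1.35
ee_pos: [0.3814, -0.3134, 0.2312]
tool_rot: [1.0, 0.02, -0.0, -0.0]
wrist_force: [-0.1, 0.1, 1.2]
gripper_width: -0.0001
gripper_force: 0.0
time: 2.55
ee_pos: [0.548, -0.0939, 0.1186]
tool_rot: [1.0, 0.021, -0.002, -0.001]
wrist_force: [-1.4, 0.4, -0.2]
gripper_width: -0.0001
gripper_force: 0.0
```

```bash
python3 -m crank '0 0 0 0 0 0.07 1;0 0 0 0 0 0.06 1;0 0 0 0 0 0.02 1;0 0 0 0 0 0.005 1;0 0 0 0 0 0.005 1;0 0 0 0 0 0 1' && python3 -m crank '0 0 0 0 0 0.005 1;0 0 0 0 0 0.005 1;0 0 0 0 0 0.005 1;0 0 0 0 0 0 1'
```

```text
time: 3.15
ee_pos: [0.5483, -0.0964, 0.0896]
tool_rot: [1.0, 0.02, 0.0, 0.0]
wrist_force: [0.1, 1.5, -0.1]
gripper_width: -0.0001
gripper_force: 0.0
time: 3.55
ee_pos: [0.5483, -0.0962, 0.0863]
tool_rot: [1.0, 0.02, 0.0, 0.0]
wrist_force: [0.1, -0.8, 1.3]
gripper_width: -0.0001
gripper_force: 0.6
```

```bash
python3 -m crank '0 0 0 0 0 0.005 1;0 0 0 0 0 0.005 1;0 0 0 0 0 0 1' && python3 -m crank '0 0 0 0 0 0.005 1;0 0 0 0 0 0.005 1;0 0 0 0 0 0 1'
```

```text
time: 3.85
ee_pos: [0.5484, -0.0962, 0.0845]
tool_rot: [1.0, 0.02, 0.0, 0.0]
wrist_force: [-1.4, -0.5, 4.3]
gripper_width: 0.0002
gripper_force: 2.1
time: 4.15
ee_pos: [0.5484, -0.0962, 0.0825]
tool_rot: [1.0, 0.02, 0.0, 0.0]
wrist_force: [-0.2, -0.8, 4.6]
gripper_width: -0.0002
gripper_force: 2.2
```

```bash
python3 -m crank '0 0 0 0 0 0.005 1;0 0 0 0 0 0.002 1;0 0 0 0 0 0 1' && python3 -m crank '0 0 0 0 0 -0.1 1;0 0 0 0 0 -0.15 1;0 0 0 0 0 -0.2 1;0 0 0 0 0 -0.15 1;0 0 0 0 0 0 1;0 0 0 0 0 0 1;0 0 0 0 0 0 1;0 0 0 0 0 0 1' && python3 - <<'E'
from workcell import grab_frame
import cv2,pickle
f=grab_frame("side");pickle.dump(f,open("f1.pkl","wb"))
cv2.imwrite("pics/side2.png",f["color"][60:320,180:480].repeat(2,0).repeat(2,1))
E
```

```text
time: 4.45
ee_pos: [0.5484, -0.0962, 0.0812]
tool_rot: [1.0, 0.02, 0.0, 0.0]
wrist_force: [-1.0, -0.4, 4.9]
gripper_width: -0.0
gripper_force: 2.8
time: 5.25
ee_pos: [0.5476, -0.096, 0.1995]
tool_rot: [1.0, 0.02, -0.001, -0.0]
wrist_force: [-0.0, 0.1, -0.1]
gripper_width: -0.0001
gripper_force: 0.0
```

View pics/side2.png

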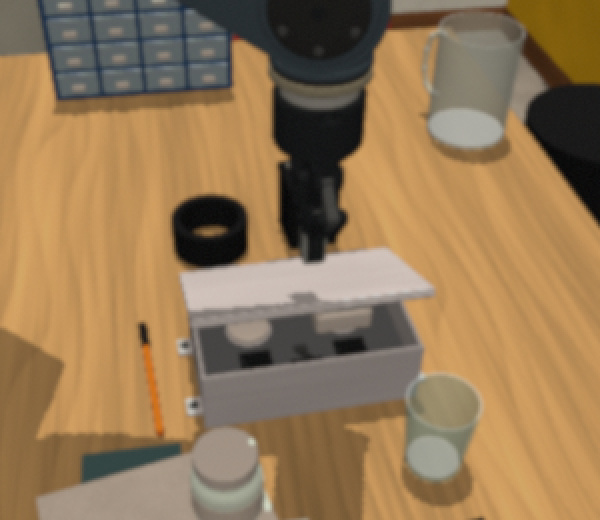

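Side crop: the flap stands ajar (lip along row ~300). The round blank is at (245,330) at the near end and the square charger at (345,318) at the far end, so the target is the far rocker. Next I'll go outside the lip, 35 mm off the middle to clear the striker.

```bash
python3 -m crank '0 0 0 -0.05 0.1 0 1;0 0 0 -0.05 0.125 0 1;0 0 0 -0.075 0 0 1;0 0 0 0 0 0.1 1;0 0 0 0 0 0.15 1;0 0 0 0 0 0.15 1;0 0 0 0 0 0 1' && python3 -m crank '0 0 0 0 -0.03 0 1;0 0 0 0 -0.03 0 1;0 0 0 0 -0.03 0 1;0 0 0 0 -0.03 0.0 1;0 0 0 0 0 0 1'
```

```text
time: 6.0
ee_pos: [0.5129, -0.1418, 0.1173]
tool_rot: [1.0, 0.02, -0.003, -0.001]
wrist_force: [-0.8, 0.2, 0.9]
gripper_width: 0.0001
gripper_force: 0.0
time: 6.5
ee_pos: [0.5148, -0.1193, 0.1223]
tool_rot: [1.0, 0.021, 0.001, 0.002]
wrist_force: [-2.0, -8.8, 3.1]
gripper_width: -0.0
gripper_force: 4.4
```

```bash
python3 -m crank '0 0 0 0 -0.018 -0.035 1;0 0 0 0 -0.018 -0.035 1;0 0 0 0 -0.018 -0.035 1;0 0 0 0 -0.032 -0.04 1;0 0 0 0 -0.032 -0.04 1;0 0 0 0 -0.032 -0.04 1' && python3 -m crank '0 0 0 0 -0.039 -0.034 1;0 0 0 0 -0.039 -0.034 1;0 0 0 0 -0.039 -0.034 1;0 0 0 0 -0.045 -0.026 1;0 0 0 0 -0.045 -0.026 1;0 0 0 0 -0.045 -0.026 1'
```

```text
time: 7.1
ee_pos: [0.5135, -0.0886, 0.1673]
tool_rot: [1.0, 0.02, 0.001, 0.001]
wrist_force: [1.0, -2.5, 1.0]
gripper_width: -0.0002
gripper_force: 1.2
time: 7.7
ee_pos: [0.5106, -0.0373, 0.2021]
tool_rot: [1.0, 0.02, -0.0, -0.0]
wrist_force: [0.3, -0.1, 0.1]
gripper_width: 0.0002
gripper_force: 0.3
```

```bash
python3 -m crank '0 0 0 0 -0.049 -0.016 1;0 0 0 0 -0.049 -0.016 1;0 0 0 0 -0.049 -0.016 1;0 0 0 0 -0.039 -0.006 1;0 0 0 0 -0.039 -0.006 1;0 0 0 0 -0.039 -0.006 1;0 0 0 0 -0.039 0 1;0 0 0 0 -0.039 0 1;0 0 0 0 -0.039 0 1;0 0 0 0 -0.039 0 1;0 0 0 0 0 0 1' && python3 -m crank '0 0 0 0 0.1 0 1;0 0 0 0 0.15 0 1;0 0 0 0 0.2 0 1;0 0 0 0 0.2 0 1;0 0 0 0 0.1 0 1;0 0 0 0 0 0 1;0 0 0 0 0 0 1;0 0 0 0 0 0 1' && python3 - <<'E'
from workcell import grab_frame
import cv2,pickle
f=grab_frame("side");g=grab_frame("scene");pickle.dump((f,g),open("f2.pkl","wb"))
cv2.imwrite("pics/side3.png",cv2.resize(f["color"][120:320,230:430],None,fx=3,fy=3,interpolation=2))
E
```

```text
time: 8.8
ee_pos: [0.5073, 0.0466, 0.215]
tool_rot: [1.0, 0.021, -0.0, -0.0]
wrist_force: [-0.3, 0.5, -0.3]
gripper_width: 0.0001
gripper_force: 0.0
time: 9.6
ee_pos: [0.5134, -0.1033, 0.2151]
tool_rot: [1.0, 0.021, -0.0, -0.0]
wrist_force: [-0.2, -0.0, -0.5]
gripper_width: -0.0001
gripper_force: 0.0
```

View pics/side3.png

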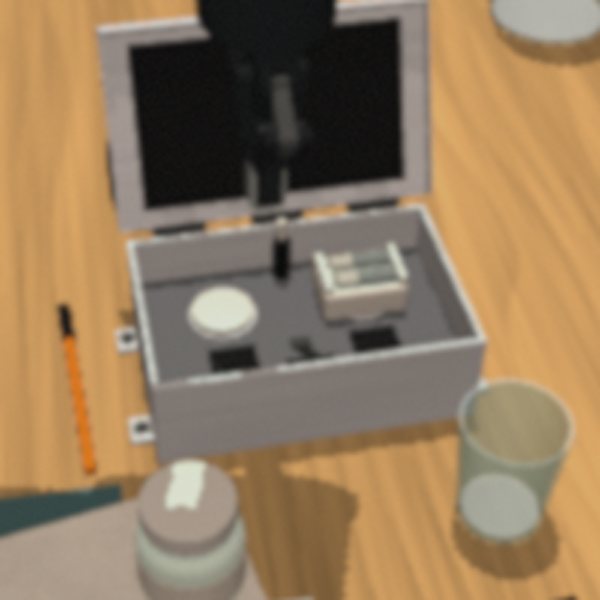

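Flap fully open; charger (with cells) at (360,280) at the far end, and the far rocker at about (373,340) behind it in front of the wall. Checking it against the computed position.

```bash
python3 - <<'E'
import pickle
from h import ray
f,g=pickle.load(open("f2.pkl","rb"))
print(ray(f,230+373/3,120+337/3,.045),ray(f,230+233/3,120+356/3,.045))
import numpy as np
from workcell import robot
s=robot.sense();T=np.array([.6034,-.0812,0])-s["ee_pos"]
print("dx,dy units",T@[.9992,.04,0]/.2,T@[.04,-.9992,0]/.2,s["ee_pos"])
E
```

```text
[ 0.6001052  -0.06404934  0.045     ] [ 0.49804951 -0.06716853  0.045     ]
dx,dy units 0.4534798285697143 -0.09223254453585153 [ 0.51351451 -0.10325958  0.21513913]
```

```bash
python3 -m crank '0 0 0 0.12 -0.02 0 1;0 0 0 0.12 -0.02 0 1;0 0 0 0.12 -0.023 0 1;0 0 0 0.087 -0.02 0 1;0 0 0 0 0 0.1 1;0 0 0 0 0 0.15 1;0 0 0 0 0 0.15 1;0 0 0 0 0 0.1 1;0 0 0 0 0 0 1;0 0 0 0 0 0 1'
```

```text
time: 10.7
ee_pos: [0.6024, -0.0835, 0.1157]
tool_rot: [1.0, 0.021, 0.0, -0.0]
wrist_force: [0.4, 0.4, 0.5]
gripper_width: -0.0
gripper_force: 0.0
```

```bash
python3 -m crank '0 0 0 0 0 0.08 1;0 0 0 0 0 0.08 1;0 0 0 0 0 0.08 1;0 0 0 0 0 0.04 1;0 0 0 0 0 0 1' && python3 -m crank '0 0 0 0 0 0.015 1;0 0 0 0 0 0.015 1;0 0 0 0 0 0.015 1;0 0 0 0 0 0 1'
```

```text
time: 11.2
ee_pos: [0.6016, -0.0838, 0.0579]
tool_rot: [1.0, 0.02, -0.001, -0.0]
wrist_force: [-0.1, 0.3, 0.1]
gripper_width: -0.0001
gripper_force: 0.0
time: 11.6
ee_pos: [0.6023, -0.0841, 0.0501]
tool_rot: [1.0, 0.02, 0.0, 0.0]
wrist_force: [0.8, -0.1, 1.0]
gripper_width: 0.0
gripper_force: 0.3
```

```bash
python3 -m crank '0 0 0 0 0 0.01 1;0 0 0 0 0 0.01 1;0 0 0 0 0 0 1' && python3 -m crank '0 0 0 0 0 0.01 1;0 0 0 0 0 0.005 1;0 0 0 0 0 0 1'
```

```text
time: 11.9
ee_pos: [0.6021, -0.084, 0.046]
tool_rot: [1.0, 0.02, 0.0, -0.0]
wrist_force: [-0.2, 0.3, -0.5]
gripper_width: 0.0
gripper_force: 0.0
time: 12.2
ee_pos: [0.6019, -0.0838, 0.0427]
tool_rot: [1.0, 0.02, -0.0, -0.0]
wrist_force: [-0.4, -0.6, -0.6]
gripper_width: -0.0001
gripper_force: 0.0
```

```bash
python3 -m crank '0 0 0 0 0 0.005 1;0 0 0 0 0 0.003 1;0 0 0 0 0 0 1' && python3 -m crank '0 0 0 0 0 -0.1 1;0 0 0 0 0 -0.15 1;0 0 0 0 0 -0.2 1;0 0 0 0 0 -0.2 1;0 0 0 0 0.1 -0.15 1;0 0 0 -0.1 0.1 0 1;0 0 0 -0.1 0.1 0 1;0 0 0 -0.1 0.1 0 1;0 0 0 -0.1 0.1 0 1;0 0 0 0 0 0 1' && python3 - <<'E'
from workcell import grab_frame
import cv2
f=grab_frame("side");g=grab_frame("wrist")
a=cv2.resize(f["color"][180:290,260:410],(750,550),interpolation=2);cv2.imwrite("pics/side4.png",cv2.convertScaleAbs(a,alpha=1.6))
cv2.imwrite("pics/w4.png",g["color"])
E
```

```text
time: 12.5
ee_pos: [0.6021, -0.0838, 0.0425]
tool_rot: [1.0, 0.02, -0.0, -0.0]
wrist_force: [-5.3, 1.0, 14.1]
gripper_width: -0.0001
gripper_force: 6.9
time: 13.5
ee_pos: [0.5246, -0.1888, 0.2014]
tool_rot: [1.0, 0.019, -0.0, -0.0]
wrist_force: [0.6, 0.2, -0.0]
gripper_width: -0.0001
gripper_force: 0.0
```

View pics/side4.png

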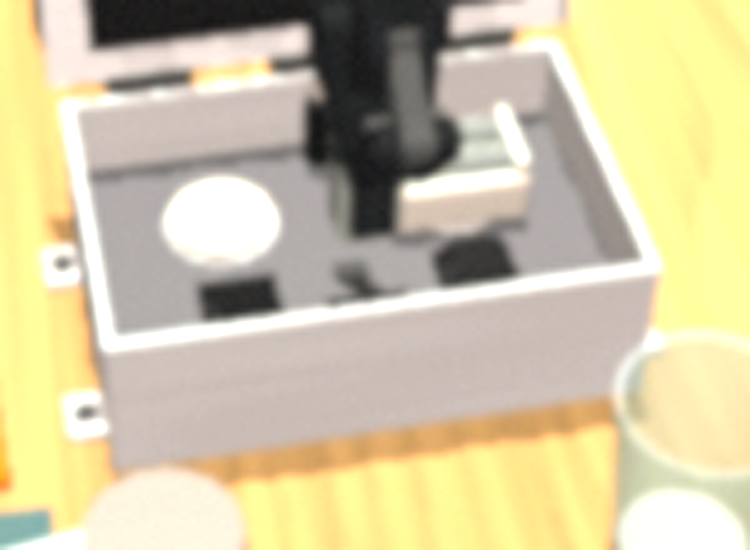

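View pics/w4.png

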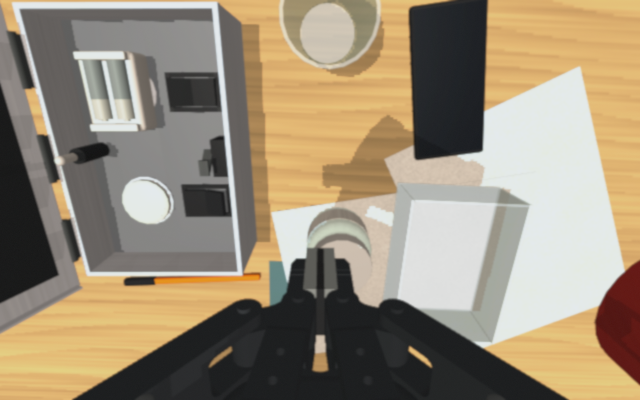

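The far rocker's hinge-side half now stands up at (475,260) in the side crop, while the near one is unchanged at (240,297). The flap is open and the charger and cap are seated, and nothing is touched.

```bash
python3 -c "
from workcell import robot
print(robot.job_done())"
```

```text
the job is handed in; nothing more can be done
None
```

The job is handed in: the pictures show the flap fully open, the charger's switch (the far one) on, the near switch still off, and the charger and cap still seated; the hand-in call returned no verdict.

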